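# Lay out the bushing press kit and put the gauge block away

### The arm

A 7-joint arm with a two-finger parallel gripper is mounted at the origin on a cart in front of the work surface, level with it; the furniture and walls round the work are solid. World frame = base frame: x ahead of the robot, y to its left, z up, the work surface at z = 0. Lengths are in mm, angles in rad, forces in N, time in s.
With the tool pointing down it reaches from about 400 to 875 mm from the base axis. Payload 6.5 kg.
Tool frame: the origin (TCP) lies midway between the tips of the shut fingers; the grasp point (between the pads) lies 19 mm behind it; z points along the fingers, y is the line along which they close (so a half turn about z gives the same grasp; the last joint's range is limited). The gripper opens to 85 mm and grips with 20 to 120 N. Pads are 22 mm wide; open, the fingers measure 114 mm over their backs; the gripper's body (76 mm by 85 mm) begins 54 mm behind the grasp point. The pads swing forward as they close: fully open they stand 13 mm farther back than shut.
Start: joints at [-1.277, 0.536, -0.004, 1.538, 0.003, 1.067, -0.071], TCP at [228.851, 608.373, 231.29] pointing down, gripper open.
Joint ranges: [-2.7, 2.7], [-0.37, 2.16], [-1.27, 1.26], [0.24, 2.4], [-1.31, 4.45], [0.19, 1.91], [-2.76, 2.76]. Speed limits (rad/s): [2.39, 2.39, 3.14, 3.14, 3.14, 3.14, 3.14].

### API

Orientations are given as a unit quaternion [w, x, y, z].
In Python, from station import readout, viewer, env, spotter gives the robot as it stands. The module is installed in compiled form; this text tells all that it offers.
- The arm moves only by the tool servo_tool, never from a script. Its argument "moves" is a list of rows, each a list of 7 numbers: the shift along the tool's x, y, z in m, then the turn, a rotation vector about the tool's x, y, z in degrees, then the closure, from -1 (fully open) to 1 (shut). A call has 1 to 10 rows; each row is the pose to reach, as a shift and turn from the pose commanded when the call began, along the tool's axes at that moment; what a row does not reach only later rows make up. A row lasts 1/10 s, in which the tool goes at most 50 mm and 8.59 degrees, less where a joint would pass 70% of its speed; a pose out of reach is approached as far as the arm can. A call with a gripper value outside its range is refused whole. The fingers move at their own pace and stop on an object; "newtons" is the grip in N (left out, the last holds). Time passes only in rows, so rows that repeat a pose let the fingers close. It gives the time, the measured TCP pose, the force, the opening and the grip force at its end, in the units of the state.
- readout.read_state(): the state, without advancing time (a new reading comes with each control period).
- viewer.capture(name): name is "side" or "top"; returns (picture, depth): 480x640x3 uint8, red, green, blue; 480x640 float32, mm along the optical axis (not along the pixel's ray), 0 where there is no reading.
- viewer.camera_info(name): a dict with "intrinsics" (3x3 intrinsics, pixels), "R" (3x3) and "t" (3): a world point X has camera coordinates R X + t. Camera axes: x right, y down, z forward; pixel columns grow to the right and rows downward; lengths in mm; the calibration is good to about 2 mm. A picture is of the moment at which its call begins. camera_info takes no time and is no camera call.
- env.sign_off(): hands the job in; it is judged then, once.
Trained networks look in the newest picture that a camera, given by its name, has taken for a name from the list of things; names that differ only in an ending like _2 or _b are one class to them, and where a whole thing is asked for, a point or a joint stands for the part that bears it (a point fixed in the world has none). Each returns a list of dicts, best first, with "p" (0 to 1); they miss things now and then, are a little off and sometimes report something else, mostly with a low value. They report only what shows in the picture. A call takes as long as a camera call. They do not tell look-alikes from the thing itself.
- spotter.spot_in(label, camera): "position" ([column, row] as shares, 0 to 1, of the picture: columns of its width, rows of its height, amid what is visible of it).
The state is a dict: "clock": time; "qpos": joint angles; "dq": joint speeds; "tau": joint torques, N m; "ee_pos": TCP position; "ee_rot": TCP orientation; "wrist_force": force on the tool from outside, world axes, zero at the start; "ft_torque": the same for the moment, N m; "gripper_width": finger opening in mm; "grasp_force": force on a finger pad.
Only numpy, scipy, OpenCV 4.12 (cv2) and the standard library are available. Lean on these libraries where they do the work, as an engineer would, in place of code of your own. Each camera call takes 0.05 s, during which the arm holds its last target. There are 200 camera calls.

### The job

Lay out the kit for the next press job: stand the brass bushing upright in the brass-coloured ring, stand the steel bushing upright in the grey ring, and lay the housing square inside the white rectangle. Open the wooden gauge case, put the ground steel block away flat on its floor, and close the lid fully again; all four parts stay the same way up as they are now.

Things in the scene. Friction and masses are not known exactly. Their poses are not given: they have to be found in the camera images.
- bushing_brass: turned bushing, pale yellow brass: stepped cylinder, 30 mm diameter over its lower body, narrower neck on top, 30 mm high, 60 g. Stands upright on the green bench mat (8 mm thick, its top at z = 0.008, all parts, pads and the case stand on it). Origin at the centre of its underside, z up through the bore. Grip it low, across the 30 mm body.
- bushing_steel: turned bushing, grey steel, otherwise exactly like the brass one (30 mm diameter, 30 mm high). Origin at the centre of its underside, z up.
- housing: moulded beige-grey housing half, a box with vent slots and a small raised disc on top, 42 x 62 mm and 24 mm high (27 mm over the disc), 35 g. Origin at the centre of its underside; x along the 42 mm side (grasp across it), y along the 62 mm side, z up. Either end may point either way when placed.
- steel_block: ground steel gauge block, bright grey with a black spot on top, 30 (x) x 50 (y) x 25 (z) mm, about 0.3 kg. Origin at the centre of its underside. Grasp across the 30 mm side.
- pad_brass: black square pad, 60 x 60 x 6 mm, fixed, with a brass-yellow ring (50 mm outside, 39 mm inside diameter) printed on its flat top; place of the brass bushing. Origin at the centre of its underside; its top is 6 mm above it.
- pad_steel: the same black square pad with a light grey ring; place of the steel bushing. Origin at the centre of its underside; its top is 6 mm above it.
- pad_housing: black pad, 64 (x) x 82 (y) x 6 (z) mm, fixed, with a white rectangle (46 x 66 mm inside, long side along y) printed on its flat top; place of the housing. Origin at the centre of its underside; its top is 6 mm above it.
- gauge_case: open wooden box of the gauge case, fixed, 120 x 120 mm outside, 45 mm high without the lid, walls and floor 6 mm thick (inside 108 x 108 mm, blue floor 6 mm above the origin). Origin at the centre of its underside; x points to the hinge side (away from the robot), y along the hinge. The hinge axis runs along the case's y at x = +60 mm, z = 45.5 mm.
- case_lid (a joint): angle of the case's wooden lid (120 x 120 x 8 mm): 0 closed, grows as its front edge rises, 1.9 rad the stop, 1.57 upright. The hinge is stiff (about 0.11 N m, 1 N at the knob), so the lid stays at any angle at which it is left.
- case_lid_handle (a point): grip point of the black knob on the lid: a disc of 28 mm diameter and 16 mm height (its middle is this point, 35 mm above the lid's upper face) on a 12 mm stem. Moves with the lid: 90 mm from the hinge axis along the lid and 43 mm off the lid's underside; x, y, z are the lid's axes, z away from its upper face, y along the hinge. Pinched across y, it turns between the fingers as the lid swings.
Things that resemble listed ones, but are neither listed nor needed, are in the scene too. What is shaped like the bushing_steel but black is not meant.

How it is judged (in metres and radians):
At the end, for the whole second after the job is handed in: Each bushing on the pad with its own ring and the housing on its pad, within 10 mm of the centre, housing within 0.2 rad of square (either end first); steel block flat on the floor of the gauge case, lid below 0.05 rad. All upright within 0.12 rad, released, at rest (horizontal distance between bushing_brass and pad_brass below 0.01 m and z of bushing_brass in the frame of pad_brass below 0.01 m and horizontal distance between bushing_steel and pad_steel below 0.01 m and z of bushing_steel in the frame of pad_steel below 0.01 m and horizontal distance between housing and pad_housing below 0.01 m and z of housing in the frame of pad_housing below 0.01 m and angle between the y axis of housing and the y axis of pad_housing, either way round below 0.2 rad and x of steel_block in the frame of gauge_case between -0.045 and 0.045 m and y of steel_block in the frame of gauge_case between -0.045 and 0.045 m and z of steel_block in the frame of gauge_case below 0.012 m and value of joint case_lid below 0.05 rad and angle between each of bushing_brass, bushing_steel, housing, steel_block's own z axis and vertical below 0.12 rad and linear speed of each of bushing_brass, bushing_steel, housing, steel_block below 0.02 m/s); the robot touches nothing.
It also fails if it takes over 122 s, if anything falls off the work surface, if the arm or the gripper's body presses on something with over 40 N, if the wrist force passes 120 N, or if a joint passes its speed limit or range.

## Working session

There is one attempt and no reset: what is moved stays moved. The work goes in short steps, Python scripts to look and compute and a tool call to move; the robot and the scene stay as the last step left them, time stands still between calls to the robot, and variables do not carry over. Pictures are saved under pics/ and viewed, at most 14 in all, crops included, and the job is handed in when it is done.

Besides the shell and the picture viewer there is one more tool, called after ">>>" as name(argument=value, ...) on one line, values as JSON. servo_tool: Moves the arm, as the interface text tells. Its arguments: {"type":"object","properties":{"moves":{"type":"array","items":{"type":"array","items":{"type":"number"}}},"newtons":{"type":"number"}},"required":["moves"]}

```bash
mkdir -p pics; cat > h.py <<'E'
from station import readout, viewer, env, spotter
import numpy as np, cv2
def cap(n, save=None):
    p,d=viewer.capture(n)
    if save: cv2.imwrite('pics/'+save,cv2.cvtColor(p,cv2.COLOR_RGB2BGR))
    return p,d
def world(n,uv,z):
    "uv pixel, z depth -> world"
    c=viewer.camera_info(n);K=np.array(c['intrinsics'])
    x=np.linalg.inv(K)@np.array([uv[0],uv[1],1.])*z
    return np.array(c['R']).T@(x-np.array(c['t']))
def cloud(n,d):
    c=viewer.camera_info(n);K=np.array(c['intrinsics'])
    v,u=np.mgrid[:480,:640]
    X=np.stack([(u-K[0,2])/K[0,0]*d,(v-K[1,2])/K[1,1]*d,d],-1)
    return (X-np.array(c['t']))@np.array(c['R'])
def plane(n,uv,h):
    a=world(n,uv,1.);b=world(n,uv,1000.);s=(h-a[2])/(b[2]-a[2]);return a+s*(b-a)
E
python3 - <<'E'
from h import *
np.set_printoptions(precision=1,suppress=True)
for n in('top','side'):
    p,d=cap(n,n+'0.png');C=cloud(n,d)
    ci=viewer.camera_info(n);print(n,-np.array(ci['R']).T@ci['t'])
    for l in['bushing_brass','bushing_steel','housing','steel_block','pad_brass','pad_steel','pad_housing','gauge_case','case_lid','case_lid_handle']:
        for r in spotter.spot_in(l,n)[:4]:
            u,v=r['position'];u*=640;v*=480
            print(l,round(r['p'],2),[round(u),round(v)],C[min(479,int(v)),min(639,int(u))])
print(readout.read_state())
E
```

```text
top [ 304.6   -6.  1206. ]
bushing_brass 0.7 [276, 278] [430.2 138.2  35.2]
bushing_brass 0.42 [236, 274] [428.5 244.2   7.7]
bushing_steel 0.49 [191, 264] [433.5 356.2  39. ]
bushing_steel 0.49 [215, 159] [735.6 363.3   3.4]
housing 0.6 [243, 227] [549.4 243.4  36.7]
steel_block 0.52 [276, 279] [428.2 135.3  34.3]
pad_brass 0.83 [453, 319] [ 395.3 -322.8   18.9]
pad_steel 0.62 [401, 308] [ 404.2 -192.2   12.5]
pad_housing 0.58 [210, 226] [544.  339.   10.9]
gauge_case 0.69 [436, 268] [ 513.3 -256.9   65.6]
gauge_case 0.42 [402, 312] [ 397.  -195.6   12.9]
case_lid 0.77 [438, 264] [ 524.1 -262.9   67.6]
case_lid_handle 0.76 [437, 266] [ 518.4 -260.5   69.2]
side [ 283.  1098.7  660.8]
bushing_brass 0.64 [339, 320] [422.8 250.6  27.9]
bushing_steel 0.73 [327, 348] [425.4 361.   35.6]
bushing_steel 0.46 [186, 331] [731.8 370.3  21.5]
housing 0.76 [284, 314] [545.1 268.8  32.1]
steel_block 0.66 [342, 289] [437.8 139.5  33.5]
pad_brass 0.71 [380, 220] [ 402.6 -329.7   14.7]
pad_brass 0.47 [273, 345] [543.5 352.   11.8]
pad_steel 0.68 [376, 237] [ 402.  -202.7   11.3]
pad_housing 0.55 [273, 345] [541.9 356.7  13.3]
gauge_case 0.66 [344, 218] [ 516.1 -305.8   14.1]
case_lid 0.89 [343, 206] [ 521.6 -287.5   66.6]
case_lid_handle 0.19 [341, 293] [437.6 152.8  33.4]
{'clock': 1.1, 'qpos': array([-1.3,  0.5, -0. ,  1.5,  0. ,  1.1, -0.1]), 'dq': array([ 0., -0.,  0., -0.,  0., -0.,  0.]), 'tau': array([  0. , -58.3,   1. , -25.9,   0. ,   0. ,   0. ]), 'ee_pos': array([228.9, 608.4, 231.3]), 'ee_rot': array([ 0. ,  0.2,  1. , -0. ]), 'wrist_force': array([0.4, 0.3, 0.6]), 'ft_torque': array([-0., -0., -0.]), 'grasp_force': 0.0, 'gripper_width': 85.46243895058032}
```

View pics/top0.png

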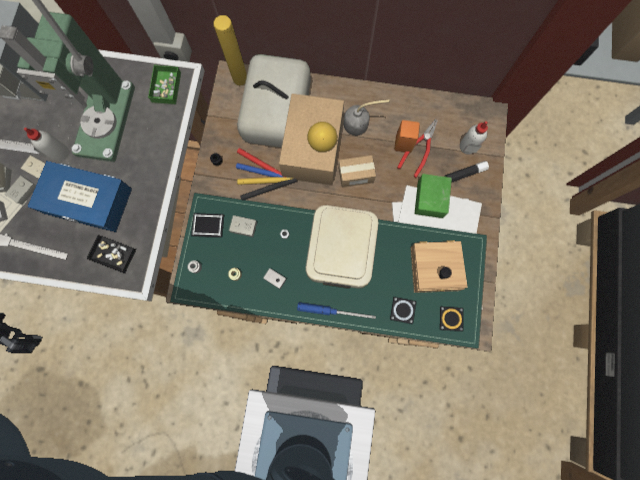

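View pics/side0.png

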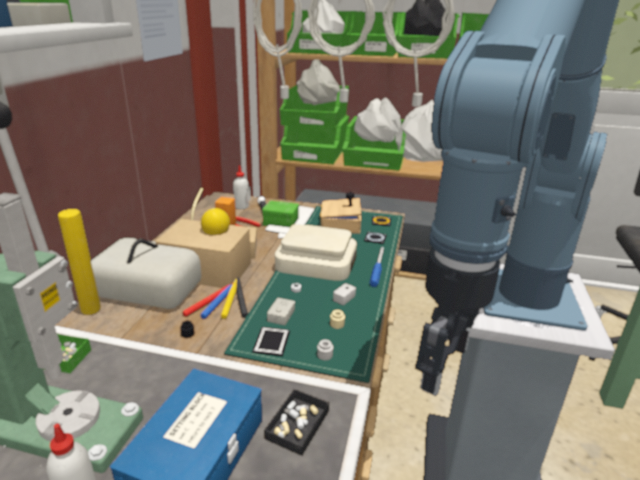

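```bash
cat > m.py <<'E'
from h import *
np.set_printoptions(precision=1,suppress=True)
R={'brass':(430,250),'steel':(425,360),'housing':(548,245),'block':(430,142),'small':(535,110),'padH':(543,347),'padS':(403,-197),'padB':(396,-323),'case':(518,-285)}
def go(names=R,rad=48):
  for n in('top','side'):
    p,d=cap(n);C=cloud(n,d);hsv=cv2.cvtColor(p,cv2.COLOR_RGB2HSV)
    m=(d>0)
    mat=m&(abs(C[...,0]-480)<60)&(abs(C[...,1]+60)<60)&(hsv[...,1]>90)&(hsv[...,0]>60)&(hsv[...,0]<95)
    print(n,'mat z',np.median(C[mat][:,2]))
    for k in names:
        r=95 if k=='case' else rad
        x,y=R[k];near=m&(abs(C[...,0]-x)<r)&(abs(C[...,1]-y)<r)
        fg=near&~((hsv[...,0]>60)&(hsv[...,0]<100)&(hsv[...,1]>70)&(hsv[...,2]>40)&(C[...,2]<24))
        if k[:3]!='pad': fg&=C[...,2]>(14 if k!='case' else 50)
        nl,lab,st,ce=cv2.connectedComponentsWithStats(fg.astype(np.uint8))
        if nl<2: print(k,'none');continue
        i=1+np.argmax(st[1:,4]);P=C[lab==i]
        zt=np.percentile(P[:,2],90)
        if k=='case':zt=P[:,2][P[:,2]<75].mean()+0
        T=P[abs(P[:,2]-zt)<7]
        rc=cv2.minAreaRect(T[:,:2].astype(np.float32))
        print(k,st[i,4],'uv',ce[i],'zt',zt,'medz',np.median(P[:,2]),'mean',T.mean(0),'rect',np.array(rc[0]),np.array(rc[1]),round(rc[2],1), 'stdz',P[:,2].std())
if __name__=='__main__':
  go()
  o=[]
  p,_=cap('top');c=p[210:340,165:325];c2=p[230:340,380:500]
  a=cv2.resize(c,(640,520),interpolation=cv2.INTER_CUBIC);cv2.imwrite('pics/c1.png',a[...,::-1])
  p,_=cap('side');a=cv2.resize(p[190:380,220:410],(600,600),interpolation=cv2.INTER_CUBIC);cv2.imwrite('pics/c2.png',a[...,::-1])
E
python3 m.py
```

```text
top mat z 7.744032621002502
brass 105 uv [234.5 274.3] zt 38.82961256168355 medz 31.191201503574923 mean [425.8 244.3  36.6] rect [424.7 245. ] [25.8 23.6] 10.0 stdz 6.24970216486487
steel 118 uv [194.  266.9] zt 38.988570548011815 medz 30.724616614629017 mean [429.1 350.1  37. ] rect [428.6 349. ] [23.6 24.2] 4.9 stdz 6.853446172652834
housing 413 uv [242.6 226.1] zt 34.82599062621738 medz 31.539096563705087 mean [553.8 247.7  32.1] rect [554.  247.7] [62.4 42.1] 85.6 stdz 4.159352418169701
block 240 uv [274.4 278.6] zt 35.86861976122623 medz 32.61460474989377 mean [429.1 139.9  33.1] rect [429.5 140.1] [49.7 29.9] 66.3 stdz 3.680507422215425
small 59 uv [284.3 234.1] zt 21.743964113805387 medz 18.52326033355852 mean [550.5 135.9  19. ] rect [550.8 135.5] [20.8 22. ] 71.1 stdz 2.247097825907411
padH 790 uv [206.1 224.7] zt 16.51653388071304 medz 13.526608375951666 mean [545.4 344.   13.9] rect [542.4 345.7] [88.2 89. ] 0.2 stdz 2.8985813992926333
padS 575 uv [402.7 310.1] zt 17.065212875132023 medz 14.114878544813244 mean [ 398.7 -196.9   14.3] rect [ 399.4 -197. ] [60.1 62.9] 86.9 
[... 1090 characters left out ...]
 44.1] rect [535.6  66.2] [ 8.3 94.8] 89.9 stdz 10.2969247437415
padH 810 uv [270.5 341.8] zt 15.51937287765909 medz 13.906040528404109 mean [547.4 347.6  13.8] rect [548.5 343.2] [65.1 93.3] 6.4 stdz 1.7625899269554672
padS 202 uv [375.1 237.3] zt 15.5166078429483 medz 13.613074969645073 mean [ 400.5 -195.1   13.7] rect [ 401.9 -203. ] [79.2 60.6] 87.0 stdz 2.265388646287307
padB 167 uv [380.8 220.6] zt 15.393212102518342 medz 13.569448757874037 mean [ 397.8 -318.9   13.7] rect [ 398.9 -330.1] [57.  84.5] 5.2 stdz 2.347454658058271
case 776 uv [341.9 208.2] zt 65.73874850538044 medz 67.54919365999748 mean [ 528.4 -255.4   66.3] rect [ 520.8 -267. ] [119.1 125.8] 11.3 stdz 13.387662876314021
```

View pics/c1.png

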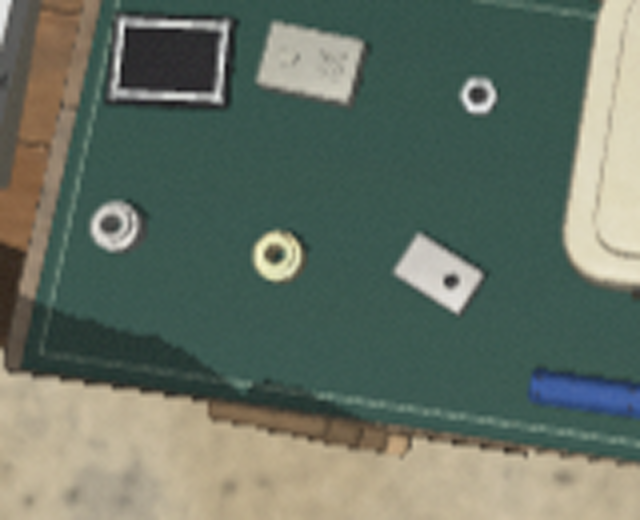

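View pics/c2.png

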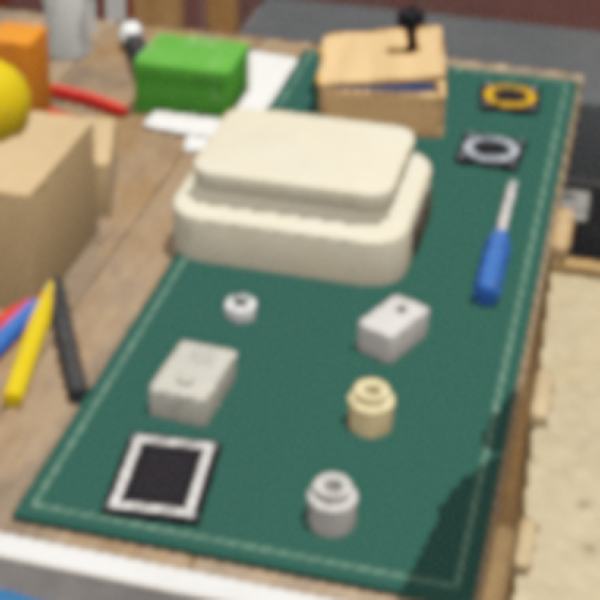

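```bash
cat >> h.py <<'E'
from scipy.spatial.transform import Rotation as Ro
def pose():
    s=readout.read_state();q=np.array(s['ee_rot']);return np.array(s['ee_pos']),Ro.from_quat(q[[1,2,3,0]]),s
def down(yaw):  # tool z down, tool y at world yaw (deg, mod 180)
    a=np.radians(yaw);y=np.array([np.cos(a),np.sin(a),0]);z=np.array([0,0,-1.]);return Ro.from_matrix(np.stack([np.cross(y,z),y,z],1))
def plan(wps,start=None):
    "wps: list of (xyz TCP, yaw of closing line deg); prints rows per segment from previous waypoint"
    p,r,_=pose()
    if start is not None:p,r=np.array(start[0],float),down(start[1])
    for t,yaw in wps:
        c=[down(yaw),down(yaw+180)];R2=min(c,key=lambda q:(r.inv()*q).magnitude())
        d=r.inv().apply(np.array(t,float)-p)/1000;w=np.degrees((r.inv()*R2).as_rotvec())
        n=max(np.linalg.norm(d)/.05,np.linalg.norm(w)/8.59)
        print('to',t,'shift m',d.round(4),'turn',w.round(2),'rows>=',round(n,1));p,r=np.array(t,float),R2
E
python3 - <<'E'
from h import *
np.set_printoptions(precision=3,suppress=True)
for n in('top','side'):
    p,d=cap(n);C=cloud(n,d);hsv=cv2.cvtColor(p,cv2.COLOR_RGB2HSV)
    # lid plane
    m=(d>0)&(abs(C[...,0]-520)<85)&(abs(C[...,1]+268)<85)&(C[...,2]>50)&(C[...,2]<82)&(hsv[...,2]>110)
    P=C[m]
    for _ in range(5):
        co=np.linalg.lstsq(np.c_[P[:,:2]-[520,-268],np.ones(len(P))],P[:,2],rcond=None)[0]
        e=P[:,2]-np.c_[P[:,:2]-[520,-268],np.ones(len(P))]@co;P=P[abs(e)<6]
    print(n,'lid plane',co,len(P),cv2.minAreaRect(P[:,:2].astype(np.float32)))
    k=(d>0)&(abs(C[...,0]-515)<70)&(abs(C[...,1]+268)<70)&(C[...,2]>85)&(C[...,2]<150)
    print('knob',k.sum(),C[k].mean(0),C[k].min(0),C[k].max(0))
    k=k&(hsv[...,2]<70);T=C[k];T=T[T[:,2]>np.percentile(T[:,2],90)-8]
    if len(T):print('knobtop',len(T),np.median(T,0),T.min(0),T.max(0))
    w=(d>0)&(abs(C[...,0]-545)<60)&(abs(C[...,1]-346)<60)&(hsv[...,1]<60)&(hsv[...,2]>110)&(C[...,2]<24)&(C[...,2]>6)
    nl,lab,st,ce=cv2.connectedComponentsWithStats(w.astype(np.uint8),connectivity=8)
    i=1+np.argmax(st[1:,4]);v,u=np.nonzero(lab==i)
    Q=np.array([plane(n,(a,b),14.)[:2] for a,b in zip(u,v)],np.float32);print('white',len(Q),cv2.minAreaRect(Q))
    for nm,c in(('padS',(399,-197)),('padB',(396,-323))):
        w=(d>0)&(np.hypot(C[...,0]-c[0],C[...,1]-c[1])<38)&(hsv[...,2]>110)&(C[...,2]<24)&((hsv[...,0]<45)|(hsv[...,1]<60))
        v,u=np.nonzero(w);Q=np.array([plane(n,(a,b),14.)[:2] for a,b in zip(u,v)],np.float32)
        print(nm,len(Q),cv2.fitEllipse(cv2.convexHull(Q)))
    b=(d>0)&(abs(C[...,0]-540)<100)&(abs(C[...,1]+10)<90);print('box',np.percentile(C[b][:,2],98),C[b&(C[...,2]>40)].min(0),C[b&(C[...,2]>40)].max(0))
s=readout.read_state();print(s['ee_rot'],s['qpos'])
plan([((520,-268,250),100)])
E
```

```text
top lid plane [-0.117 -0.022 68.006] 2074 ((521.1173706054688, -268.2491149902344), (122.59957885742188, 120.98632049560547), 10.494016647338867)
knob 117 [ 494.382 -271.954  113.265] [ 481.299 -285.929  102.776] [ 508.956 -259.575  120.481]
knobtop 95 [ 495.167 -271.231  114.039] [ 483.47  -283.257  108.35 ] [ 508.649 -259.782  119.817]
white 184 ((546.8756713867188, 344.4346618652344), (55.21160888671875, 74.58279418945312), 6.1814961433410645)
padS 175 ((398.8063659667969, -197.8775177001953), (53.05569076538086, 132.14698791503906), 87.27609252929688)
padB 181 ((390.9237060546875, -322.891845703125), (50.73967361450195, 169.73486328125), 93.62696838378906)
box 85.62611651173616 [440.047 -99.99   40.432] [638.766  65.531  90.325]
side lid plane [-0.116 -0.032 67.881] 612 ((521.8257446289062, -264.7503662109375), (120.31028747558594, 130.26600646972656), 9.364171981811523)
knob 76 [ 494.273 -266.388  105.207] [ 482.712 -283.165   85.23 ] [ 508.006 -253.634  116.364]
knobtop 32 [ 495.618 -265.857  113.639] [ 484.988 -283.165  108.63 ] [ 508.006 -253.634  116.364]
white 389 ((549.3471069335938, 340.861328125), (59.572967529296875, 83.24415588378906), 5.720966339111328)
padS 104 ((402.2096862792969, -200.6837615966797), (54.79505157470703, 60.69683837890625), 20.785324096679688)
padB 100 ((398.7022705078125, -324.09686279296875), (56.03082275390625, 62.24664306640625), 2.479862689971924)
box 83.38797825690004 [440.085 -96.12   40.053] [637.175  69.756  85.372]
[-0.     0.179  0.984 -0.   ] [-1.277  0.536 -0.004  1.538  0.003  1.067 -0.071]
to (520, -268, 250) shift m [-0.581 -0.718 -0.019] turn [ -0.    -0.   -30.61] rows>= 18.5
```

```bash
python3 - <<'E'
from h import *
plan([((555,248,120),-4.3),((555,248,10),-4.3)])
E
```

```text
to (555, 248, 120) shift m [-0.4322 -0.2225  0.1113] turn [-0.    0.   73.69] rows>= 10.0
to (555, 248, 10) shift m [0.   0.   0.11] turn [0. 0. 0.] rows>= 2.2
```

>>> servo_tool(moves=[[-0.432,-0.2225,0.111,0,0,73.7,-1],[-0.432,-0.2225,0.111,0,0,73.7,-1],[-0.432,-0.2225,0.111,0,0,73.7,-1],[-0.432,-0.2225,0.111,0,0,73.7,-1],[-0.432,-0.2225,0.111,0,0,73.7,-1],[-0.432,-0.2225,0.111,0,0,73.7,-1],[-0.432,-0.2225,0.111,0,0,73.7,-1],[-0.432,-0.2225,0.111,0,0,73.7,-1],[-0.432,-0.2225,0.111,0,0,73.7,-1],[-0.432,-0.2225,0.111,0,0,73.7,-1]], newtons=40)

```text
clock: 2.4
ee_pos: [556.1, 246.7, 120.0]
ee_rot: [0.0, 0.734, 0.679, 0.0]
wrist_force: [0.5, 0.2, -0.5]
gripper_width: 85.0
grasp_force: 0.0
```

>>> servo_tool(moves=[[0,0,0,0,0,0,-1],[0,0,0,0,0,0,-1]])

```text
clock: 2.6
ee_pos: [555.5, 246.6, 120.0]
ee_rot: [0.0, 0.734, 0.679, -0.0]
wrist_force: [-0.8, 1.2, -0.1]
gripper_width: 85.2
grasp_force: 0.0
```

>>> servo_tool(moves=[[0.001,0,0.05,0,0,0,-1],[0.001,0,0.09,0,0,0,-1],[0.001,0,0.11,0,0,0,-1],[0.001,0,0.11,0,0,0,-1],[0.001,0,0.11,0,0,0,1],[0.001,0,0.11,0,0,0,1],[0.001,0,0.11,0,0,0,1],[0.001,0,0.11,0,0,0,1],[0.001,0,0.11,0,0,0,1],[0.001,0,0.11,0,0,0,1]], newtons=40)

```text
clock: 3.6
ee_pos: [556.1, 249.9, 12.1]
ee_rot: [0.0, 0.733, 0.68, 0.001]
wrist_force: [-1.8, -0.6, 7.3]
gripper_width: 41.0
grasp_force: 40.9
```

```bash
python3 - <<'E'
from h import *
p,r,s=pose();print(p,s['gripper_width'],s['grasp_force'],s['wrist_force'])
plan([((p[0],p[1],70),-4.3),((547.5,343.5-1,70),6),((547.5,343.5-1,18),6)])
E
```

```text
[556.07644283 249.89749947  12.14723186] 40.96538763097315 40.85847660899162 [-1.78778036 -0.59427756  7.2653386 ]
to (np.float64(556.0764428279542), np.float64(249.89749947474107), 70) shift m [ 0.0001  0.0001 -0.0579] turn [ 0.13 -0.11 -0.  ] rows>= 1.2
to (547.5, 342.5, 70) shift m [ 0.0917 -0.0155  0.    ] turn [  0.    0.  -10.3] rows>= 1.9
to (547.5, 342.5, 18) shift m [0.    0.    0.052] turn [0. 0. 0.] rows>= 1.0
```

>>> servo_tool(moves=[[0,0,-0.03,0,0,0,1],[0,0,-0.05,0,0,-3,1],[0.047,-0.008,-0.05,0,0,-7,1],[0.0935,-0.0155,-0.05,0,0,-10.3,1],[0.0935,-0.0155,-0.05,0,0,-10.3,1],[0.0935,-0.0155,-0.03,0,0,-10.3,1],[0.0935,-0.0155,-0.015,0,0,-10.3,1],[0.0935,-0.0155,-0.007,0,0,-10.3,1],[0.0935,-0.0155,-0.007,0,0,-10.3,1]])

```text
clock: 4.5
ee_pos: [546.5, 342.9, 17.4]
ee_rot: [-0.0, 0.669, 0.743, -0.0]
wrist_force: [-0.7, -0.1, 0.1]
gripper_width: 41.1
grasp_force: 42.2
```

>>> servo_tool(moves=[[0,0,0,0,0,0,0.7],[0,0,0,0,0,0,-0.4],[0,0,0,0,0,0,-1],[0,0,0,0,0,0,-1],[0,0,-0.05,0,0,0,-1],[0,0,-0.1,0,0,0,-1],[0,0,-0.1,0,0,0,-1]])

```text
clock: 5.2
ee_pos: [551.1, 345.7, 124.5]
ee_rot: [0.002, 0.669, 0.743, 0.006]
wrist_force: [0.4, -0.3, 0.0]
gripper_width: 85.4
grasp_force: 0.0
```

```bash
python3 - <<'E'
from h import *
p,r,s=pose();print(p,s['gripper_width'],s['grasp_force'],s['wrist_force'])
plan([((426.5,246,110),-15),((426.5,246,9),-15)])
E
```

```text
[551.06907464 345.65439998 124.50498633] 85.44506265746574 0.0 [ 0.39518039 -0.32242524  0.00506927]
to (426.5, 246, 110) shift m [-0.0863 -0.1344  0.0126] turn [ 0.55 -0.43 20.96] rows>= 3.2
to (426.5, 246, 9) shift m [0.    0.    0.101] turn [0. 0. 0.] rows>= 2.0
```

>>> servo_tool(moves=[[-0.028,-0.043,0.007,0,0,0,-1],[-0.056,-0.086,0.007,0,0,0,-1],[-0.084,-0.1295,0.007,0,0,0,-1],[-0.084,-0.1295,0.007,0,0,0,-1],[-0.084,-0.1295,0.007,0,0,0,-1]])

```text
clock: 5.7
ee_pos: [425.5, 245.6, 110.4]
ee_rot: [-0.0, 0.669, 0.743, -0.0]
wrist_force: [0.9, 0.8, -0.3]
gripper_width: 85.3
grasp_force: 0.0
```

```bash
python3 - <<'E'
from h import *
import m
m.go(['housing','brass','padH'])
cap('side','s1.png')
a=cv2.imread('pics/s1.png');cv2.imwrite('pics/s1c.png',cv2.resize(a[230:400,210:420],(720,583)))
p,r,s=pose();print(p,s['gripper_width'],s['wrist_force'])
plan([((426.5,246,9),6)])
E
```

```text
top mat z nan
housing 1 uv [251. 227.] zt 15.011602248654173 medz 15.011602248654173 mean [557.1 227.   15. ] rect [557.1 227. ] [0. 0.] 0.0 stdz 0.0
brass 2824 uv [189.4 241.7] zt 554.9590872066509 medz 498.04272394763007 mean [398.4 226.8 554.8] rect [397.  229.4] [17.7 54. ] 15.5 stdz 132.41542163183252
padH 202 uv [217.3 221.2] zt 39.63761465139466 medz 27.06413053225526 mean [551.9 317.8  37.8] rect [548.3 317. ] [43.8 19.9] 20.5 stdz 11.9423474816711
side mat z 7.822370283186576
housing none
brass 7452 uv [347.1 168.1] zt 512.0539945760056 medz 378.4057598043993 mean [411.6 265.9 512. ] rect [416.4 245.3] [38.1 89.5] 25.0 stdz 109.20362817475262
padH 938 uv [271.2 339. ] zt 38.74597072499143 medz 28.2100246526795 mean [545.4 344.6  37.6] rect [546.3 340.8] [42.8 66.5] 7.2 stdz 11.307646082573527
[428.2 247.9 110.8] 85.64742663160253 [1.  1.7 0.3]
to (426.5, 246, 9) shift m [-0.  -0.   0.1] turn [ 0.1 -0.1  0. ] rows>= 2.0
  return _methods._mean(a, axis=axis, dtype=dtype,
  ret = ret.dtype.type(ret / rcount)
```

View pics/s1c.png

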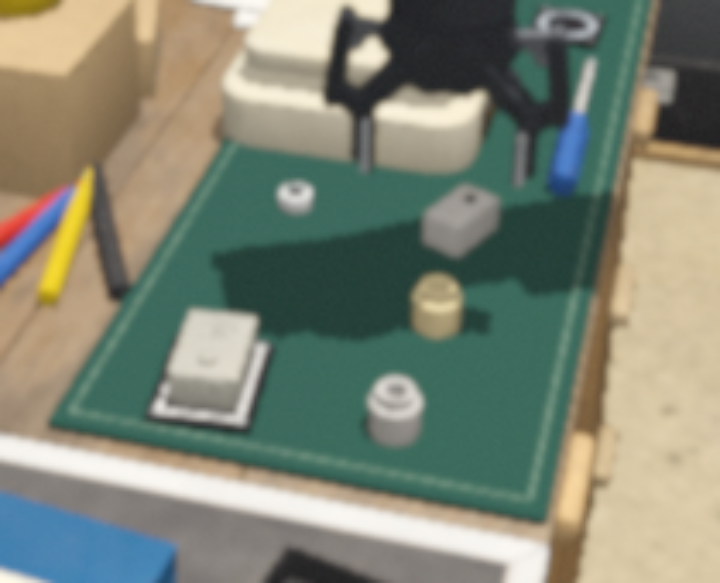

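>>> servo_tool(moves=[[0,0,0.05,0,0,0,-1],[0,0,0.085,0,0,0,-1],[0,0,0.099,0,0,0,-1],[0,0,0.099,0,0,0,0],[0,0,0.099,0,0,0,1],[0,0,0.099,0,0,0,1],[0,0,0.099,0,0,0,1],[0,0,0.099,0,0,0,1],[0,0,0.099,0,0,0,1]], newtons=50)

```text
clock: 6.75
ee_pos: [427.5, 247.1, 12.9]
ee_rot: [0.0, 0.669, 0.743, 0.001]
wrist_force: [-1.2, 0.1, 8.0]
gripper_width: 27.9
grasp_force: 48.8
```

```bash
python3 - <<'E'
from h import *
p,r,s=pose();print(p,s['gripper_width'],s['grasp_force'],s['wrist_force'])
plan([((430,246,190),6),((397,-322.5,190),-40),((397,-322.5,18),-40)],((427,246,11),6))
E
```

```text
[427.52909023 247.10251495  12.8922349 ] 27.936305734865247 48.76387073658407 [-1.1805511   0.08969937  8.03098874]
to (430, 246, 190) shift m [-0.0003  0.003  -0.179 ] turn [0. 0. 0.] rows>= 3.6
to (397, -322.5, 190) shift m [-0.5619 -0.0922  0.    ] turn [ 0.  0. 46.] rows>= 11.4
to (397, -322.5, 18) shift m [0.    0.    0.172] turn [0. 0. 0.] rows>= 3.4
```

>>> servo_tool(moves=[[0,0,-0.04,0,0,0,1],[0,0,-0.085,0,0,0,1],[0,0,-0.13,0,0,0,1],[-0.03,0.003,-0.15,0,0,0,1],[-0.075,0.007,-0.15,0,0,0,1],[-0.12,0.011,-0.15,0,0,0,1],[-0.165,0.015,-0.15,0,0,0,1],[-0.21,0.02,-0.15,0,0,0,1],[-0.255,0.024,-0.15,0,0,0,1],[-0.27,0.025,-0.15,0,0,0,1]])

```text
clock: 7.75
ee_pos: [480.1, -24.7, 162.5]
ee_rot: [0.001, 0.672, 0.741, 0.0]
wrist_force: [0.2, -0.1, -1.1]
gripper_width: 27.9
grasp_force: 50.0
```

>>> servo_tool(moves=[[-0.04,-0.016,0,0,0,0,1],[-0.08,-0.031,0,0,0,0,1],[-0.12,-0.047,0,0,0,0,1],[-0.16,-0.062,0,0,0,0,1],[-0.2,-0.078,0,0,0,0,1],[-0.24,-0.094,0,0,0,0,1],[-0.275,-0.107,0,0,0,0,1],[-0.292,-0.114,0,0,0,0,1],[-0.292,-0.114,0,0,0,0,1],[-0.292,-0.114,0,0,0,0,1]])

```text
clock: 8.75
ee_pos: [396.7, -321.4, 161.7]
ee_rot: [0.0, 0.669, 0.743, 0.0]
wrist_force: [0.0, 0.7, 0.3]
gripper_width: 27.6
grasp_force: 50.0
```

```bash
python3 - <<'E'
from h import *
for i in range(3):
    p,r,s=pose();print(p,s['gripper_width'],s['grasp_force'],s['wrist_force']);cap('top')
plan([((397.3,-322.5,18),6)])
E
```

```text
[ 396.71062855 -321.40483048  161.71296738] 27.61284214862763 49.97968092793599 [0.04614048 0.68046551 0.27450142]
[ 397.07427797 -320.6358337   161.55809884] 27.863859175597227 49.97878366615623 [-0.07299564  0.0346692  -0.74440656]
[ 397.27093362 -320.30415948  161.46296361] 27.732731721823125 49.97830035863444 [-0.80612617 -0.15526787 -0.33013802]
to (397.3, -322.5, 18) shift m [-0.0023 -0.0003  0.1434] turn [ 0.03 -0.04  0.12] rows>= 2.9
```

>>> servo_tool(moves=[[-0.001,0,0.045,0,0,0,1],[-0.001,0,0.09,0,0,0,1],[-0.001,0,0.12,0,0,0,1],[-0.001,0,0.135,0,0,0,1],[-0.001,0,0.142,0,0,0,1],[-0.001,0,0.143,0,0,0,1],[-0.001,0,0.143,0,0,0,1]])

```text
clock: 9.6
ee_pos: [397.8, -323.2, 19.4]
ee_rot: [0.001, 0.669, 0.743, 0.0]
wrist_force: [-0.7, 0.1, 0.3]
gripper_width: 27.6
grasp_force: 50.0
```

>>> servo_tool(moves=[[0,0,0,0,0,0,0.2],[0,0,0,0,0,0,0],[0,0,0,0,0,0,-0.3],[0,0,-0.03,0,0,0,-0.3],[0,0,-0.08,0,0,0,-0.5],[0,0,-0.13,0,0,0,-1],[0,0,-0.15,0,0,0,-1]])

```text
clock: 10.3
ee_pos: [398.2, -324.4, 172.6]
ee_rot: [0.003, 0.669, 0.743, 0.001]
wrist_force: [0.5, -0.1, 0.2]
gripper_width: 85.9
grasp_force: 0.0
```

>>> servo_tool(moves=[[0.045,0.015,0,0,0,0,-1],[0.09,0.03,0,0,0,0,-1],[0.135,0.05,0,0,0,0,-1],[0.18,0.07,0,0,0,0,-1],[0.225,0.09,0,0,0,0,-1],[0.27,0.11,0,0,0,0,-1],[0.292,0.114,0,0,0,0,-1],[0.33,0.114,0,0,0,0,-1],[0.375,0.114,0,0,0,0,-1],[0.42,0.114,0,0,0,0,-1]])

```text
clock: 11.3
ee_pos: [466.0, 108.1, 168.6]
ee_rot: [0.0, 0.67, 0.743, 0.0]
wrist_force: [0.8, 0.5, -0.3]
gripper_width: 85.2
grasp_force: 0.0
```

```bash
python3 - <<'E'
from h import *
import m
m.go(['padB'],38)
m.R['padB']=(397,-322);
for n in('top','side'):
    p,d=cap(n,n+'2.png');C=cloud(n,d)
    k=(d>0)&(np.hypot(C[...,0]-397,C[...,1]+322)<36)&(C[...,2]>30)&(C[...,2]<60);print(n,k.sum(),C[k].mean(0))
for i in range(3):
    p,r,s=pose();print(p,s['gripper_width'],s['grasp_force'],s['wrist_force']);cap('top')
plan([((430.5,352,150),6),((430.5,352,10),6)])
a=cv2.imread('pics/side2.png')[195:255,320:420];b=cv2.imread('pics/top2.png')[285:345,380:480]
cv2.imwrite('pics/p3.png',cv2.resize(np.hstack([a,b]),(800,240),interpolation=cv2.INTER_CUBIC))
E
```

```text
top mat z nan
padB 584 uv [451.5 318.5] zt 37.50495893353592 medz 14.684638629248536 mean [ 396.1 -323.3   38. ] rect [ 396.2 -324.8] [27.4 27.9] 7.8 stdz 10.151316378523658
side mat z 7.528201017834299
padB 206 uv [381.3 219.2] zt 39.66714627542427 medz 15.542919054085619 mean [ 397.3 -321.    38.8] rect [ 397.1 -322.4] [25.5 29. ] 6.3 stdz 10.643206027190342
top 106 [ 396.2 -323.6   38.9]
side 53 [ 396.6 -318.7   38.1]
[466.  107.7 168.4] 85.44326489736547 0.0 [ 0.1 -1.2  0.1]
[466.2 106.3 168.4] 85.63167194926483 0.0 [ 0.5 -1.5 -0.1]
[466.3 105.5 168.4] 85.60648357026528 0.0 [-0.4  0.6  0.2]
to (430.5, 352, 150) shift m [ 0.2 -0.   0. ] turn [ 0.   0.  -0.1] rows>= 5.0
to (430.5, 352, 10) shift m [0.  0.  0.1] turn [0. 0. 0.] rows>= 2.8
  return _methods._mean(a, axis=axis, dtype=dtype,
  ret = ret.dtype.type(ret / rcount)
```

View pics/p3.png

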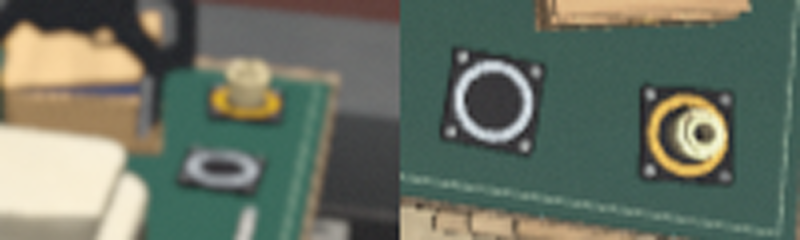

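>>> servo_tool(moves=[[0.045,-0.002,0.01,0,0,0,-1],[0.09,-0.004,0.02,0,0,0,-1],[0.135,-0.006,0.03,0,0,0,-1],[0.18,-0.007,0.04,0,0,0,-1],[0.225,-0.009,0.048,0,0,0,-1],[0.249,-0.0097,0.048,0,0,0,-1],[0.249,-0.0097,0.048,0,0,0,-1],[0.249,-0.0097,0.048,0,0,0,-1]])

```text
clock: 12.45
ee_pos: [431.4, 352.1, 120.1]
ee_rot: [0.0, 0.67, 0.743, -0.0]
wrist_force: [-0.4, -0.4, -0.3]
gripper_width: 85.1
grasp_force: 0.0
```

```bash
python3 - <<'E'
from h import *
for i in range(4):
    p,r,s=pose();print(p);cap('top')
plan([((430,352,10.5),6)])
E
```

```text
[431.37159604 352.0867779  120.14213657]
[431.68202698 351.26370126 120.28958337]
[431.71377229 351.09594171 120.39677681]
[431.6448196  351.20544784 120.44111402]
to (430, 352, 10.5) shift m [ 0.0007 -0.0015  0.11  ] turn [ 0.01  0.03 -0.18] rows>= 2.2
```

>>> servo_tool(moves=[[0.0005,-0.001,0.05,0,0,0,-1],[0.0005,-0.001,0.09,0,0,0,-1],[0.0005,-0.001,0.109,0,0,0,-1],[0.0005,-0.001,0.109,0,0,0,0],[0.0005,-0.001,0.109,0,0,0,1],[0.0005,-0.001,0.109,0,0,0,1],[0.0005,-0.001,0.109,0,0,0,1],[0.0005,-0.001,0.109,0,0,0,1],[0.0005,-0.001,0.109,0,0,0,1]], newtons=50)

```text
clock: 13.55
ee_pos: [430.7, 354.5, 13.1]
ee_rot: [0.0, 0.669, 0.743, 0.001]
wrist_force: [-1.1, -1.1, 6.3]
gripper_width: 28.0
grasp_force: 49.1
```

>>> servo_tool(moves=[[0,0,-0.04,0,0,0,1],[0,0,-0.085,0,0,0,1],[0,0,-0.13,0,0,0,1],[-0.03,0.003,-0.15,0,0,0,1],[-0.075,0.006,-0.15,0,0,0,1],[-0.12,0.009,-0.15,0,0,0,1],[-0.165,0.012,-0.15,0,0,0,1],[-0.21,0.016,-0.15,0,0,0,1],[-0.255,0.02,-0.15,0,0,0,1],[-0.276,0.021,-0.15,0,0,0,1]])

```text
clock: 14.55
ee_pos: [480.0, 76.9, 162.4]
ee_rot: [0.001, 0.671, 0.741, 0.0]
wrist_force: [-0.0, 0.2, -0.7]
gripper_width: 27.7
grasp_force: 49.8
```

>>> servo_tool(moves=[[-0.04,-0.016,0,0,0,0,1],[-0.08,-0.032,0,0,0,0,1],[-0.12,-0.049,0,0,0,0,1],[-0.16,-0.065,0,0,0,0,1],[-0.2,-0.081,0,0,0,0,1],[-0.24,-0.097,0,0,0,0,1],[-0.268,-0.1085,0,0,0,0,1],[-0.268,-0.1085,0,0,0,0,1],[-0.268,-0.1085,0,0,0,0,1],[-0.268,-0.1085,0,0,0,0,1]])

```text
clock: 15.55
ee_pos: [399.8, -195.3, 161.6]
ee_rot: [0.0, 0.669, 0.744, 0.0]
wrist_force: [0.2, 1.0, -1.2]
gripper_width: 27.9
grasp_force: 49.8
```

```bash
python3 - <<'E'
from h import *
for i in range(4):
    p,r,s=pose();print(p,s['gripper_width']);cap('side','s4.png' if i==3 else None)
plan([((400,-197.5,19),6)])
a=cv2.imread('pics/s4.png');cv2.imwrite('pics/s4c.png',cv2.resize(a[180:400,220:420],(600,600)))
E
```

```text
[ 399.81781345 -195.32499568  161.5979966 ] 27.913847255908216
[ 399.83398069 -195.1314696   161.48978437] 27.373941325319116
[ 399.84287221 -195.1507608   161.42985073] 27.557484395872013
[ 399.77711718 -195.26859757  161.38102633] 27.809316781273047
to (400, -197.5, 19) shift m [-0.0021  0.      0.1424] turn [ 0.01 -0.01  0.1 ] rows>= 2.8
```

View pics/s4c.png

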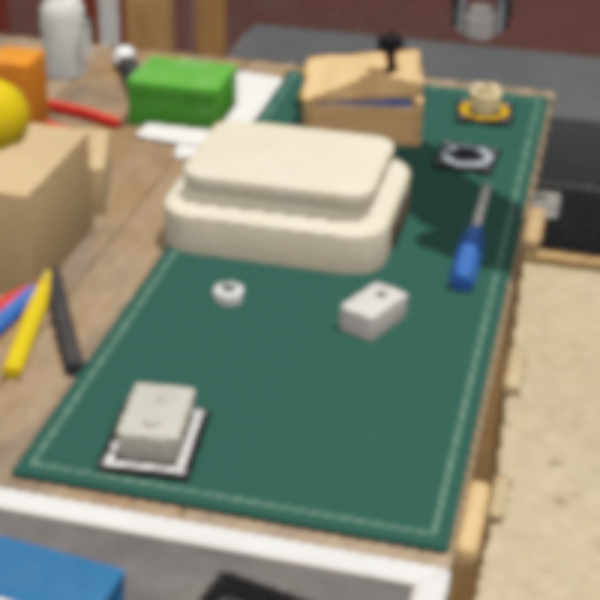

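>>> servo_tool(moves=[[-0.0015,0,0.045,0,0,0,1],[-0.0015,0,0.09,0,0,0,1],[-0.0015,0,0.12,0,0,0,1],[-0.0015,0,0.135,0,0,0,1],[-0.0015,0,0.142,0,0,0,1],[-0.0015,0,0.143,0,0,0,1],[-0.0015,0,0.143,0,0,0,1]])

```text
clock: 16.45
ee_pos: [399.4, -197.4, 18.7]
ee_rot: [-0.0, 0.669, 0.743, 0.0]
wrist_force: [-0.4, -0.8, -0.5]
gripper_width: 27.8
grasp_force: 50.5
```

>>> servo_tool(moves=[[0,0,0,0,0,0,0.2],[0,0,0,0,0,0,0],[0,0,0,0,0,0,-0.3],[0,0,-0.03,0,0,0,-0.3],[0,0,-0.08,0,0,0,-0.5],[0,0,-0.13,0,0,0,-1],[0,0,-0.15,0,0,0,-1]])

```text
clock: 17.15
ee_pos: [401.3, -198.9, 172.1]
ee_rot: [0.003, 0.669, 0.743, 0.001]
wrist_force: [0.6, 0.4, 0.3]
gripper_width: 85.7
grasp_force: 0.0
```

>>> servo_tool(moves=[[-0.01,0.01,0,0,0,8.5,-1],[-0.02,0.02,0,0,0,17,-1],[-0.03,0.03,0,0,0,25.5,-1],[-0.04,0.04,0,0,0,34,-1],[-0.05,0.05,0,0,0,42.5,-1],[-0.06,0.06,0,0,0,51,-1],[-0.07,0.07,0,0,0,59.5,-1],[-0.0826,0.0878,0.01,0,0,68,-1],[-0.0826,0.0878,0.02,0,0,76.5,-1],[-0.0826,0.0878,0.02,0,0,85,-1]])

```text
clock: 18.15
ee_pos: [495.2, -270.5, 147.1]
ee_rot: [-0.0, 0.996, 0.093, -0.001]
wrist_force: [-0.0, 0.7, 0.4]
gripper_width: 85.4
grasp_force: 0.0
```

>>> servo_tool(moves=[[0,0,0,0,0,0.5,-1],[0,0,0,0,0,0.5,-1],[0,0,0,0,0,0.5,-1]])

```text
clock: 18.45
ee_pos: [495.5, -270.8, 148.6]
ee_rot: [-0.0, 0.996, 0.093, 0.0]
wrist_force: [-0.3, 0.3, 0.5]
gripper_width: 85.3
grasp_force: 0.0
```

```bash
python3 - <<'E'
from h import *
np.set_printoptions(precision=2,suppress=True)
for i in range(4):
    p,r,s=pose();print(p,s['qpos'],r.as_matrix()[:,1],s['gripper_width'])
    n='side'
    q,d=cap('side');C=cloud('side',d)
k=(d>0)&(np.hypot(C[...,0]-400,C[...,1]+197)<36)&(C[...,2]>30)&(C[...,2]<60);print(n,k.sum(),C[k].mean(0))
plan([((496,-270.5,88),100.5)])
E
```

```text
[ 495.52 -270.8   148.58] [-0.18  0.64  0.84  1.87 -0.61  0.9  -0.43] [ 0.18 -0.98  0.  ] 85.29575344215864
[ 495.55 -270.82  148.62] [-0.18  0.64  0.84  1.87 -0.61  0.9  -0.43] [ 0.18 -0.98 -0.  ] 85.14564466658176
[ 495.51 -270.83  148.59] [-0.18  0.64  0.84  1.87 -0.61  0.9  -0.43] [ 0.18 -0.98 -0.  ] 85.45059982033537
[ 495.52 -270.86  148.6 ] [-0.18  0.64  0.84  1.87 -0.61  0.9  -0.43] [ 0.18 -0.98 -0.  ] 85.64527977903046
side 64 [ 398.4  -194.73   37.84]
to (496, -270.5, 88) shift m [ 0.   -0.    0.06] turn [-0.01 -0.04  0.04] rows>= 1.2
```

>>> servo_tool(moves=[[0,0,0.03,0,0,0,-1],[0,0,0.055,0,0,0,-1],[0,0,0.061,0,0,0,-1],[0,0,0.061,0,0,0,0],[0,0,0.061,0,0,0,1],[0,0,0.061,0,0,0,1],[0,0,0.061,0,0,0,1],[0,0,0.061,0,0,0,1]], newtons=40)

```text
clock: 19.45
ee_pos: [496.5, -274.2, 88.9]
ee_rot: [0.003, 0.996, 0.091, 0.002]
wrist_force: [1.2, -6.3, -0.4]
gripper_width: 26.4
grasp_force: 39.3
```

```bash
python3 - <<'E'
from h import *
p,r,s=pose();print(p,s['gripper_width'],s['grasp_force'],s['wrist_force'])
a0=.118;f=lambda a:np.array([-(90*np.cos(a)-43*np.sin(a)),90*np.sin(a)+43*np.cos(a)])
for a in np.linspace(a0,1.62,11)[1:]: print(round(a,2),((f(a)-f(a0))*[1,-1]/1000).round(3))
E
```

```text
[ 496.53836172 -274.22940865   88.94694469] 26.380143259979665 39.282660372555256 [ 1.15810575 -6.31287471 -0.38821653]
0.27 [ 0.009 -0.012]
0.42 [ 0.02  -0.023]
0.57 [ 0.032 -0.031]
0.72 [ 0.045 -0.038]
0.87 [ 0.059 -0.043]
1.02 [ 0.074 -0.046]
1.17 [ 0.089 -0.046]
1.32 [ 0.104 -0.045]
1.47 [ 0.118 -0.041]
1.62 [ 0.132 -0.034]
```

>>> servo_tool(moves=[[0.009,0.002,-0.012,0,0,0,1],[0.02,0.003,-0.023,0,0,0,1],[0.032,0.003,-0.031,0,0,0,1],[0.045,0.003,-0.038,0,0,0,1],[0.059,0.003,-0.043,0,0,0,1],[0.074,0.003,-0.046,0,0,0,1],[0.089,0.003,-0.046,0,0,0,1],[0.104,0.003,-0.045,0,0,0,1],[0.118,0.003,-0.041,0,0,0,1],[0.132,0.003,-0.034,0,0,0,1]])

```text
clock: 20.45
ee_pos: [627.4, -249.7, 123.1]
ee_rot: [0.0, 0.996, 0.092, 0.001]
wrist_force: [-0.6, 0.6, 6.1]
gripper_width: 26.0
grasp_force: 42.1
```

```bash
python3 - <<'E'
from h import *
p,d=cap('top');a=p[...,::-1][200:350,370:520]
p,d=cap('side');b=p[...,::-1][150:250,280:430]
cv2.imwrite('pics/l5.png',np.hstack([cv2.resize(a,(400,400)),cv2.resize(b,(400,400))]))
p,r,s=pose();print(p,s['gripper_width'],s['wrist_force'],s['qpos'].round(2))
E
```

```text
[ 628.8863665  -249.39712226  122.33454547] 25.773412672560394 [2.62251955 1.72258422 6.90657045] [-0.17  0.84  0.78  1.58 -0.67  1.   -0.58]
```

View pics/l5.png

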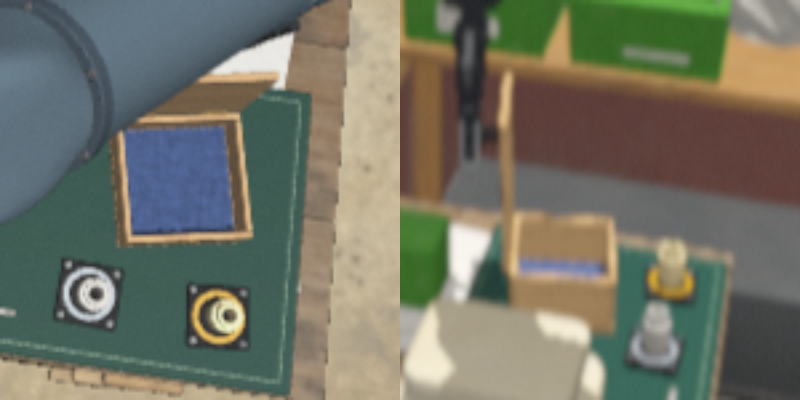

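>>> servo_tool(moves=[[0,0,0,0,0,0,0],[0,0,0,0,0,0,-1],[0,0,0,0,0,0,-1],[0,0,0,0,0,0,-1],[0,0,-0.04,0,0,0,-1],[0,0,-0.08,0,0,0,-1],[0,0,-0.11,0,0,0,-1],[0,0,-0.11,0,0,0,-1]])

```text
clock: 21.35
ee_pos: [627.5, -251.6, 236.3]
ee_rot: [0.002, 0.996, 0.091, 0.003]
wrist_force: [-0.3, 0.4, 1.0]
gripper_width: 85.2
grasp_force: 0.0
```

>>> servo_tool(moves=[[-0.012,-0.042,0,0,0,-6,-1],[-0.024,-0.084,0,0,0,-12,-1],[-0.036,-0.126,0,0,0,-18,-1],[-0.048,-0.168,0,0,0,-24,-1],[-0.06,-0.21,0,0,0,-30,-1],[-0.072,-0.252,0,0,0,-36,-1],[-0.085,-0.294,0,0,0,-42,-1],[-0.098,-0.336,0,0,0,-48,-1],[-0.11,-0.378,0,0,0,-54,-1],[-0.1235,-0.42,0,0,0,-55.2,-1]])

```text
clock: 22.35
ee_pos: [426.4, 142.0, 231.0]
ee_rot: [-0.0, 0.839, 0.544, -0.0]
wrist_force: [1.0, 0.9, 0.4]
gripper_width: 85.8
grasp_force: 0.0
```

>>> servo_tool(moves=[[0,0,0.05,0,0,0,-1],[0,0,0.1,0,0,0,-1],[0,0,0.1,0,0,0,-1],[0,0,0.1,0,0,0,-1]])

```text
clock: 22.75
ee_pos: [427.5, 139.7, 131.5]
ee_rot: [0.0, 0.841, 0.542, -0.001]
wrist_force: [0.5, -0.3, -0.2]
gripper_width: 85.7
grasp_force: 0.0
```

```bash
python3 - <<'E'
from h import *
for i in range(3):
    p,r,s=pose();cap('side','s6.png')
    print(p,s['gripper_width'],s['qpos'].round(2))
plan([((430.3,141.5,12),-24.3)])
q,d=cap('top');C=cloud('top',d)
k=(d>0)&(abs(C[...,0]-400)<36)&(abs(C[...,1]+197)<36)&(C[...,2]>31)&(C[...,2]<60);print(C[k].mean(0))
k=(d>0)&(abs(C[...,0]-580)<60)&(abs(C[...,1]+260)<80)&(C[...,2]>75)&(C[...,2]<200);print('lid',C[k].mean(0),C[k].min(0),C[k].max(0))
k=(d>0)&(abs(C[...,0]-520)<75)&(abs(C[...,1]+268)<75)&(C[...,2]>45)&(C[...,2]<60);print('rim',cv2.minAreaRect(C[k][:,:2].astype(np.float32)))
E
```

```text
[427.48723792 139.72791087 131.52940945] 85.71632459838881 [-0.93  0.42  0.63  2.16 -0.39  0.68 -0.46]
[428.86013435 140.25461893 132.78358718] 85.41178706261503 [-0.93  0.42  0.63  2.16 -0.39  0.68 -0.46]
[429.4980101  140.66686593 133.39545799] 85.33491508482828 [-0.93  0.41  0.63  2.15 -0.39  0.68 -0.46]
to (430.3, 141.5, 12) shift m [3.000e-04 1.000e-04 1.216e-01] turn [ 0.13 -0.21 -0.08] rows>= 2.4
[ 397.48463789 -199.30726549   39.42779344]
lid [ 588.51259427 -253.44398021  138.6656509 ] [ 568.29244541 -315.85377502   75.13622572] [ 633.50612942 -196.86767872  178.43726418]
rim ((519.2432861328125, -268.6082763671875), (123.8327865600586, 120.99607849121094), 10.616076469421387)
```

>>> servo_tool(moves=[[0,0,0.05,0,0,0,-1],[0,0,0.1,0,0,0,-1],[0,0,0.121,0,0,0,-1],[0,0,0.121,0,0,0,0],[0,0,0.121,0,0,0,1],[0,0,0.121,0,0,0,1],[0,0,0.121,0,0,0,1],[0,0,0.121,0,0,0,1],[0,0,0.121,0,0,0,1]], newtons=90)

```text
clock: 23.85
ee_pos: [429.9, 141.3, 12.4]
ee_rot: [0.0, 0.84, 0.542, 0.002]
wrist_force: [-0.8, -1.5, 15.6]
gripper_width: 28.4
grasp_force: 88.8
```

>>> servo_tool(moves=[[0,0,-0.03,0,0,0,1],[0,0,-0.07,0,0,0,1],[0,0,-0.11,0,0,0,1],[0,0,-0.15,0,0,0,1],[0,0,-0.18,0,0,0,1],[0,0,-0.18,0,0,0,1]])

```text
clock: 24.45
ee_pos: [430.0, 141.8, 194.1]
ee_rot: [-0.0, 0.84, 0.542, 0.004]
wrist_force: [0.3, 0.6, -3.1]
gripper_width: 28.2
grasp_force: 91.1
```

>>> servo_tool(moves=[[-0.034,0.0245,0,0,0,-3,1],[-0.068,0.049,0,0,0,-7,1],[-0.102,0.0735,0,0,0,-11,1],[-0.136,0.098,0,0,0,-15,1],[-0.17,0.1225,0,0,0,-19,1],[-0.204,0.147,0,0,0,-23,1],[-0.238,0.1715,0,0,0,-27,1],[-0.272,0.196,0,0,0,-31,1],[-0.31,0.223,0,0,0,-34.8,1],[-0.34,0.245,0,0,0,-34.8,1]])

```text
clock: 25.45
ee_pos: [510.3, -272.4, 189.4]
ee_rot: [-0.0, 0.639, 0.769, -0.0]
wrist_force: [0.7, -0.5, -3.3]
gripper_width: 28.2
grasp_force: 90.8
```

```bash
python3 - <<'E'
from h import *
for i in range(4):
    p,r,s=pose();q,d=cap('side','s7.png')
    print(p,s['gripper_width'],s['grasp_force'],s['wrist_force'],s['qpos'].round(2))
plan([((514,-269.5,19),10.5)])
a=cv2.imread('pics/s7.png');cv2.imwrite('pics/s7c.png',cv2.resize(a[100:250,280:430],(450,450)))
E
```

```text
[ 510.27972215 -272.36192142  189.39522952] 28.195385198174996 90.84445595741272 [ 0.7071151  -0.50275484 -3.32316212] [-0.04  0.53  0.61  1.8  -0.37  0.93  0.92]
[ 510.39117894 -279.4245612   190.26153739] 28.06343309879147 90.74897289276123 [ 1.92080698 -7.46390109 -1.38832962] [-0.03  0.53  0.62  1.79 -0.37  0.93  0.92]
[ 509.79786068 -276.33668099  189.93148804] 28.034755346681784 90.74567556381226 [-0.04437029 -0.60178147 -3.33374388] [-0.03  0.53  0.62  1.8  -0.37  0.93  0.91]
[ 509.76575687 -272.77436982  189.40775777] 28.01951115030403 90.75494527816772 [ 0.35158118  1.20707451 -3.70233183] [-0.04  0.53  0.61  1.8  -0.37  0.93  0.91]
to (514, -269.5, 19) shift m [-1.000e-04  4.300e-03  1.702e-01] turn [-0.09 -0.07 -0.13] rows>= 3.4
```

View pics/s7c.png

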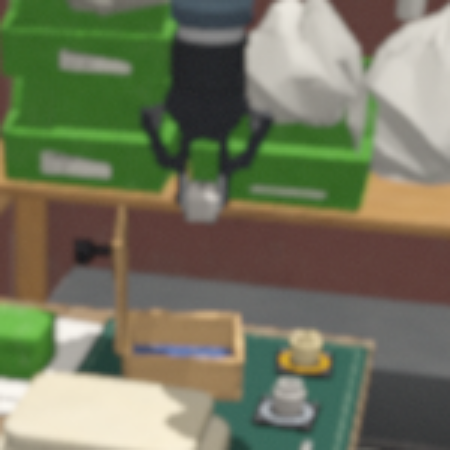

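>>> servo_tool(moves=[[0.001,0.006,0.04,0,0,0,1],[0.001,0.006,0.08,0,0,0,1],[0.001,0.006,0.11,0,0,0,1],[0.001,0.006,0.135,0,0,0,1],[0.001,0.006,0.155,0,0,0,1],[0.001,0.006,0.165,0,0,0,1],[0.001,0.006,0.17,0,0,0,1],[0.001,0.006,0.1705,0,0,0,1],[0.001,0.006,0.1705,0,0,0,1]])

```text
clock: 26.55
ee_pos: [517.1, -267.9, 20.5]
ee_rot: [0.0, 0.639, 0.769, 0.0]
wrist_force: [-1.1, 1.0, -3.4]
gripper_width: 28.0
grasp_force: 90.9
```

>>> servo_tool(moves=[[0,0,0,0,0,0,0.2],[0,0,0,0,0,0,0.05],[0,0,0,0,0,0,0.05],[0,0,0,0,0,0,0.05]])

```text
clock: 26.95
ee_pos: [517.4, -268.3, 20.4]
ee_rot: [0.001, 0.64, 0.769, 0.0]
wrist_force: [-1.6, -0.3, 0.4]
gripper_width: 40.2
grasp_force: 0.0
```

>>> servo_tool(moves=[[0,0,-0.03,0,0,0,0.05],[0,0,-0.07,0,0,0,0.05],[0,0,-0.12,0,0,0,0.05],[0,0,-0.17,0,0,0,-1],[0,0,-0.21,0,0,0,-1],[0,0,-0.21,0,0,0,-1],[0,0,-0.21,0,0,0,-1]])

```text
clock: 27.65
ee_pos: [517.8, -267.9, 230.8]
ee_rot: [0.001, 0.639, 0.769, 0.001]
wrist_force: [0.6, 0.7, -1.2]
gripper_width: 85.7
grasp_force: 0.0
```

```bash
python3 - <<'E'
from h import *
for i in range(4):
    p,r,s=pose();q,d=cap('side','s8.png')
    print(p,s['gripper_width'],s['wrist_force'])
plan([((627.5,-252,240),-79.5),((627.5,-252,123),-79.5)])
a=cv2.imread('pics/s8.png')[150:250,280:430];b,_=cap('top');b=b[200:350,370:520,::-1]
cv2.imwrite('pics/s8c.png',np.hstack([cv2.resize(b,(400,400)),cv2.resize(a,(400,400))]))
E
```

```text
[ 517.76900646 -267.87429495  230.81076206] 85.66029477355367 [ 0.61207253  0.74106232 -1.22667341]
[ 516.91958342 -267.39432534  229.47295115] 85.32026530154614 [ 0.12155968  0.41368969 -1.28297193]
[ 516.45650915 -267.19946978  228.70771589] 85.47149880152546 [ 0.20132279  0.02965513 -0.86771288]
[ 516.21618871 -267.25883483  228.40066858] 85.26481013263114 [-0.66995925 -0.39021587 -0.15246444]
to (627.5, -252, 240) shift m [-0.0051  0.1123 -0.0119] turn [-1.600e-01  4.000e-02  8.999e+01] rows>= 10.5
to (627.5, -252, 123) shift m [0.    0.    0.117] turn [0. 0. 0.] rows>= 2.3
```

View pics/s8c.png

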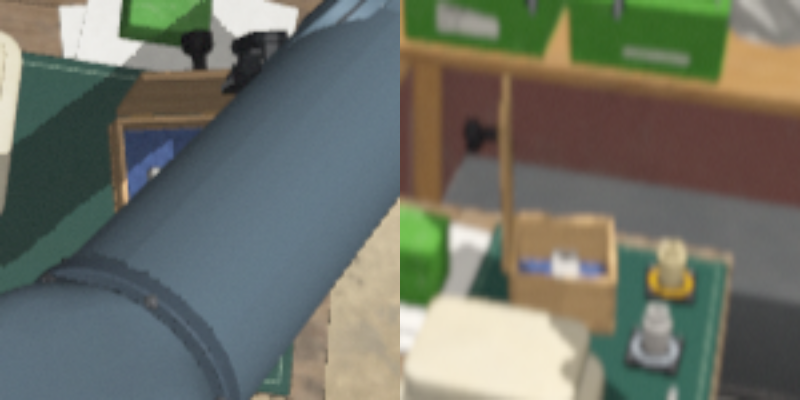

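>>> servo_tool(moves=[[0,0,-0.012,0,0,8.5,-1],[0,0.01,-0.012,0,0,17,-1],[0,0.025,-0.012,0,0,25.5,-1],[0,0.04,-0.012,0,0,34,-1],[0,0.055,-0.012,0,0,42.5,-1],[0,0.07,-0.012,0,0,51,-1],[0,0.085,-0.012,0,0,59.5,-1],[0,0.1,-0.012,0,0,68,-1],[-0.003,0.113,-0.012,0,0,76.5,-1],[-0.003,0.113,-0.012,0,0,85,-1]])

```text
clock: 28.9
ee_pos: [629.9, -249.3, 240.3]
ee_rot: [-0.0, 0.991, 0.133, -0.001]
wrist_force: [-0.4, -0.7, 0.5]
gripper_width: 85.5
grasp_force: 0.0
```

>>> servo_tool(moves=[[0,0,0,0,0,5,-1],[0,0,0,0,0,5,-1],[0,0,0,0,0,5,-1]])

```text
clock: 29.2
ee_pos: [628.2, -250.2, 241.0]
ee_rot: [-0.0, 0.996, 0.093, -0.001]
wrist_force: [0.3, -0.5, -0.1]
gripper_width: 85.5
grasp_force: 0.0
```

```bash
python3 - <<'E'
from h import *
p,r,s=pose();print(p,s['qpos'].round(2))
plan([((628.3,-250,122.5),-79.5)])
q,d=cap('top');C=cloud('top',d);h=q.max(-1)
k=(d>0)&(abs(C[...,0]-630)<45)&(abs(C[...,1]+255)<60)&(C[...,2]>115)&(C[...,2]<170)&(h<80);print('knob top',k.sum(),C[k].mean(0) if k.any() else'')
q,d=cap('side');C=cloud('side',d);h=q.max(-1)
k=(d>0)&(abs(C[...,0]-630)<45)&(abs(C[...,1]+255)<60)&(C[...,2]>115)&(C[...,2]<170)&(h<80);print('knob side',k.sum(),C[k].mean(0) if k.any() else'',C[k].min(0),C[k].max(0))
E
```

```text
[ 628.24313027 -250.2324479   241.00697808] [-0.26  0.77  0.98  1.49 -0.66  1.24 -0.58]
to (628.3, -250, 122.5) shift m [ 0.0002 -0.0002  0.1185] turn [-0.01  0.07  0.12] rows>= 2.4
knob top 0 
knob side 75 [ 619.78793913 -242.70148017  143.16774906] [ 602.04880926 -253.88554598  127.80470874] [ 634.64691095 -230.63249589  153.85179161]
```

>>> servo_tool(moves=[[0,0,0.04,0,0,0,-1],[0,0,0.08,0,0,0,-1],[0,0,0.105,0,0,0,-1],[0,0,0.118,0,0,0,-1],[0,0,0.118,0,0,0,0],[0,0,0.118,0,0,0,1],[0,0,0.118,0,0,0,1],[0,0,0.118,0,0,0,1],[0,0,0.118,0,0,0,1]], newtons=40)

```text
clock: 30.2
ee_pos: [630.0, -249.2, 125.2]
ee_rot: [-0.001, 0.996, 0.092, 0.001]
wrist_force: [0.3, 3.4, 5.6]
gripper_width: 26.4
grasp_force: 39.3
```

```bash
python3 - <<'E'
from h import *
p,r,s=pose();print(p,s['gripper_width'],s['grasp_force'],s['wrist_force'])
E
```

```text
[ 629.96391778 -249.16044734  125.18993119] 26.37506751393248 39.31665005162358 [0.3324313  3.40152853 5.6467164 ]
```

Gripped. Swing it shut along the reversed arc.

>>> servo_tool(moves=[[-0.014,0,-0.007,0,0,0,1],[-0.028,0,-0.011,0,0,0,1],[-0.043,0,-0.012,0,0,0,1],[-0.058,0,-0.012,0,0,0,1],[-0.073,0,-0.009,0,0,0,1],[-0.087,0,-0.004,0,0,0,1],[-0.1,0,0.003,0,0,0,1],[-0.112,0,0.011,0,0,0,1],[-0.123,0,0.022,0,0,0,1],[-0.131,0,0.032,0,0,0,1]])

```text
clock: 31.2
ee_pos: [498.9, -273.9, 92.2]
ee_rot: [-0.001, 0.996, 0.091, 0.0]
wrist_force: [0.4, 3.1, 3.1]
gripper_width: 26.0
grasp_force: 42.1
```

>>> servo_tool(moves=[[-0.003,0,0.006,0,0,0,1],[-0.006,0,0.012,0,0,0,1],[-0.007,0,0.015,0,0,0,1],[-0.007,0,0.015,0,0,0,1]])

```text
clock: 31.6
ee_pos: [491.9, -275.3, 78.8]
ee_rot: [-0.002, 0.996, 0.091, -0.0]
wrist_force: [-9.4, 7.7, 26.5]
gripper_width: 26.3
grasp_force: 44.3
```

```bash
python3 - <<'E'
from h import *
p,r,s=pose();print(p,s['gripper_width'],s['grasp_force'],s['wrist_force'])
cap('side','s9.png')
a=cv2.imread('pics/s9.png')[150:250,280:430]
cv2.imwrite('pics/s9c.png',cv2.resize(a,(600,400)))
E
```

```text
[ 491.91275378 -275.28635425   78.78352016] 26.290710652644318 44.28505603369558 [-9.36376174  7.71198227 26.46437767]
```

View pics/s9c.png

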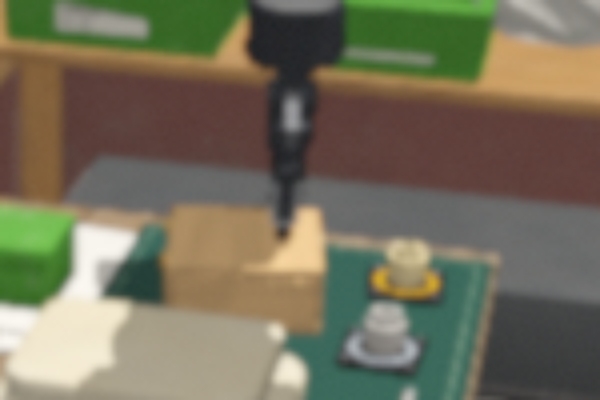

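Lid is shut, pressing with 26 N. Open the fingers, rise, get clear and check everything.

>>> servo_tool(moves=[[0.001,0,-0.001,0,0,0,0.3],[0.001,0,-0.001,0,0,0,-0.5],[0.001,0,-0.001,0,0,0,-1],[0.001,0,-0.001,0,0,0,-1],[0.001,0,-0.001,0,0,0,-1],[0.001,0,-0.04,0,0,0,-1],[0.001,0,-0.08,0,0,0,-1],[0.001,0,-0.13,0,0,0,-1],[0.001,0,-0.16,0,0,0,-1],[0.001,0,-0.16,0,0,0,-1]])

```text
clock: 32.65
ee_pos: [495.6, -277.1, 240.9]
ee_rot: [0.002, 0.996, 0.091, 0.003]
wrist_force: [0.2, 0.1, -0.6]
gripper_width: 85.3
grasp_force: 0.0
```

>>> servo_tool(moves=[[0,-0.045,0,0,0,0,-1],[0,-0.09,0,0,0,0,-1],[0,-0.135,0,0,0,0,-1],[0,-0.18,0,0,0,0,-1],[0,-0.225,0,0,0,0,-1],[0,-0.27,0,0,0,0,-1],[0,-0.315,0,0,0,0,-1],[0,-0.36,0,0,0,0,-1],[0,-0.36,0,0,0,0,-1],[0,-0.36,0,0,0,0,-1]])

```text
clock: 33.65
ee_pos: [427.7, 79.6, 236.2]
ee_rot: [0.0, 0.996, 0.093, -0.0]
wrist_force: [-0.6, 0.1, -0.1]
gripper_width: 85.3
grasp_force: 0.0
```

```bash
python3 - <<'E'
from h import *
np.set_printoptions(precision=3,suppress=True)
p,r,s=pose();print(p,s['gripper_width'],s['wrist_force'])
for n in('top','side'):
    q,d=cap(n,n+'10.png');C=cloud(n,d);hsv=cv2.cvtColor(q,cv2.COLOR_RGB2HSV)
    P=C[(d>0)&(abs(C[...,0]-520)<80)&(abs(C[...,1]+268)<80)&(C[...,2]>52)&(C[...,2]<75)&(hsv[...,2]>100)]
    for _ in range(5):
        A=np.c_[P[:,:2]-[520,-268],np.ones(len(P))];co=np.linalg.lstsq(A,P[:,2],rcond=None)[0];P=P[abs(P[:,2]-A@co)<5]
    print(n,'lid',co,len(P))
    for k,c,z in(('B',(397,-322),31),('S',(400,-197),31),('H',(547,344),31)):
        T=C[(d>0)&(np.hypot(C[...,0]-c[0],C[...,1]-c[1])<48)&(C[...,2]>z)&(C[...,2]<60)]
        if len(T):print(k,len(T),T.mean(0),cv2.minAreaRect(T[:,:2].astype(np.float32)))
a=cv2.imread('pics/top10.png');f=lambda i:cv2.resize(i,(400,400),interpolation=cv2.INTER_CUBIC)
cv2.imwrite('pics/e.png',np.hstack([f(a[190:270,170:250]),f(a[230:350,380:500])]))
E
```

```text
[427.694  79.606 236.246] 85.29294342114639 [-0.57   0.111 -0.067]
top lid [-0.003  0.002 61.011] 2093
B 103 [ 395.989 -323.492   39.004] ((396.2379150390625, -324.6086120605469), (27.11770248413086, 28.517822265625), 8.492668151855469)
S 99 [ 397.302 -199.231   39.499] ((397.72894287109375, -199.6654510498047), (27.557287216186523, 29.8751220703125), 8.150187492370605)
H 389 [544.294 339.369  37.664] ((544.4722290039062, 340.2854309082031), (41.785797119140625, 63.44621276855469), 8.358112335205078)
side lid [ 0.    -0.009 60.742] 606
B 51 [ 397.137 -319.245   38.17 ] ((396.1548156738281, -320.322265625), (23.704364776611328, 28.476417541503906), 37.081993103027344)
S 64 [ 398.735 -193.796   38.18 ] ((397.9942626953125, -192.82293701171875), (26.79974365234375, 28.884174346923828), 7.5448832511901855)
H 439 [545.357 345.199  37.553] ((546.1492309570312, 341.45135498046875), (42.6314811706543, 64.14698028564453), 6.022046089172363)
```

View pics/e.png

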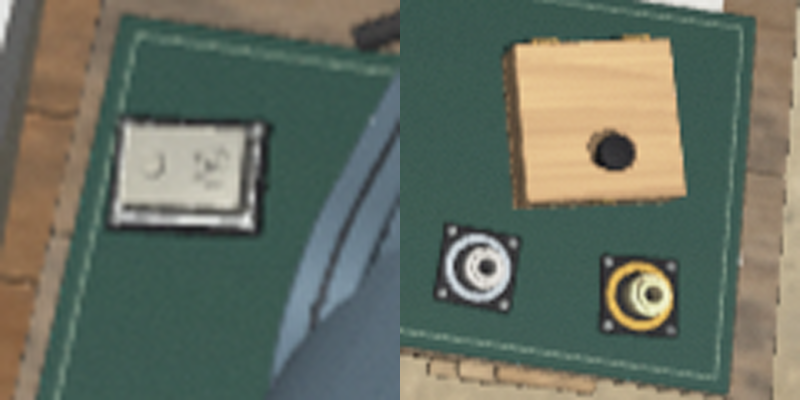

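```bash
python3 -c "
from h import *
print(env.sign_off())"
```

```text
the job is handed in; nothing more can be done
None
```

I handed the job in at about 34 s on the robot clock. In the last pictures both bushings stood upright on their pads, the housing was about 2–5 mm off centre and within about 0.05 rad of square, and the lid was shut to within 0.01 rad. The steel block was seen lying flat on the case floor before I closed the lid; the sign-off gave no pass or fail result.

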